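# Push a slide tray out over the end of the drying ledge

## Robot

A 7-joint arm with a two-finger parallel gripper is mounted at the origin on the work surface. World frame = base frame: x ahead of the robot, y to its left, z up, the work surface at z = 0. Lengths are in m, angles in rad, forces in N, time in s.
With the tool pointing down it reaches from about 0.4 to 0.875 m from the base axis. Payload 19.3 kg.
Tool frame: the origin (TCP) lies at the very end of the fingers, on their centre line; the grasp point (between the pads) lies 19 mm behind it; z points along the fingers, y is the direction in which the jaws open and shut (so a half turn about z gives the same grasp; the last joint's range is limited). The gripper opens to 85 mm and grips with 20 to 120 N. Pads are 22 mm wide; open, the fingers measure 114 mm over their backs; the gripper's body (76 mm by 85 mm) begins 54 mm behind the grasp point. The pads swing forward as they close: fully open they stand 13 mm farther back than shut.
Start: joints at [1.042, 0.521, -0.036, 1.599, 0.021, 1.021, -0.113], TCP at [0.277, -0.56, 0.231] pointing down, gripper open.
Joint ranges: [-2.91, 2.91], [-0.3, 2.13], [-1.5, 1.42], [0.17, 2.43], [-1.26, 4.41], [0.16, 1.93], [-2.52, 2.52]. Speed limits (rad/s): [1.89, 1.89, 2.39, 2.39, 3.01, 3.01, 3.01].

## Interface

Orientations are given as [roll, pitch, yaw] about the fixed x, y, z axes, in that order (R = Rz(yaw) Ry(pitch) Rx(roll)).
In Python, from workcell import bot gives the robot as it stands.
- The arm moves only by the tool apply_moves, never from a script. Its argument "commands" is a list of rows, each an object with "travel": the shift along the tool's x, y, z in m, a list of three; "twist": the turn, a rotation vector about the tool's x, y, z in degrees, a list of three; "claw": the finger opening in m, from 0 to 0.0854. A call has 1 to 10 rows; each row is the pose to reach, as a shift and turn from the pose commanded when the call began, along the tool's axes at that moment; what a row does not reach only later rows make up. A row lasts 1/10 s, in which the tool goes at most 50 mm and 8.59 degrees, less where a joint would pass 70% of its speed; a pose out of reach is approached as far as the arm can. A call with a gripper value outside its range is refused whole. The fingers move at their own pace and stop on an object; "force" is the grip in N (left out, the last holds). Time passes only in rows, so rows that repeat a pose let the fingers close. It gives the time, the measured TCP pose, the force and the opening at its end, in the units of the state.
- bot.observe(): the state, without advancing time (a new reading comes with each control period).
- bot.grab_frame(name): name is "side" or "top"; returns a dict with "frame" (384x512x3 uint8, blue, green, red), "fx", "fy", "cx", "cy" (pixels), "pose" (4x4, takes a point from camera to world coordinates). Camera axes: x right, y up, looking along -z (the intrinsics and any distortion apply to the point x, -y, -z); pixel columns grow to the right and rows downward; lengths in m; the calibration is good to about 2 mm. A picture is of the moment at which its call begins. There is no depth.
- bot.job_done(): hands the job in, once; it reports no verdict.
The state is a dict: "clock": time; "qpos": joint angles; "qd": joint speeds; "joint_efforts": joint torques, N m; "position": TCP position; "tool_rot": TCP orientation; "force": force on the tool from outside, world axes, zero at the start; "moment": the same for the moment, N m; "grip_width": finger opening in m.
Only numpy, scipy, OpenCV 4.12 (cv2) and the standard library are available. Lean on these libraries where they do the work, as an engineer would, in place of code of your own. Each camera call takes 0.05 s, during which the arm holds its last target.

## Task

Two trays of stained slides lie on the grey drying ledge. With the fingertips, push the tray with the blue strip along the ledge, towards the ledge's black-edged end, until its 40 mm wide blue strip juts out past that end and the white part is still on the ledge, so that a colleague can get hold of the edge; keep it about square to the ledge. Only push: do not pinch, lift or tip the tray, and leave the tray with the green strip and everything else where it is.

Things in the scene. Friction and masses are not known exactly. Their poses are not given: they have to be found in the camera images.
- ledge: fixed ledge: level grey board 260 (x) by 320 (y) by 16 mm on two side panels, top 70 mm above the origin. Origin on the bench, on the middle line. The board runs from y = -150 mm (black-edged end, black 8 mm band; nothing stands beyond it) to y = +170 mm; trays are pushed along its -y. It is turned up to 15 degrees
- ledge_end (a point): middle of the top edge of the ledge's black-edged end; same axes as the ledge
- blue_tray: loose white tray 100 (x) by 150 (y) by 6 mm, 0.25 kg, slides 1.5 mm proud; origin mid-underside. Blue strip: the 40 mm at its leading -y end. Slides at 1 to 3 N. Lies 62 mm to one or other side of the ledge's middle line, turned up to 5 degrees to the ledge, its -y end 10 to 70 mm short of the black-edged end; 70 mm or more of bare ledge behind it
- blue_tray_edge (a point): middle of the blue tray's leading (-y, blue) end face, half-way up its thickness; axes of the tray
- blue_tray_back (a point): middle of the blue tray's rear (+y, white) end face, half-way up its thickness, where it can be pushed; axes of the tray
- green_tray: the same kind of tray with a green strip, in the other place on the ledge, also loose; to be left alone. Origin at the middle of its underside
- stain_bottle: small amber bottle with a black cap, 28 mm across, 62 mm tall, standing on the ledge on its middle line near the +y end; origin at the middle of its underside
- wash_bottle: white plastic bottle with a blue cap, 60 mm across, 160 mm tall, on the bench to the right of the ledge; origin at the middle of its underside
- beaker: glass beaker 70 mm across, 85 mm tall, on the bench to the left of the ledge; origin at the middle of its underside
- counter: grey cell counter with four keys, 70 by 110 by 35 mm, on the bench to the right of the ledge; origin at the middle of its underside
- slide_box: small open white box of slides, 100 by 130 by 30 mm, on the bench to the left of the ledge; origin at the middle of its underside
There are look-alikes about, which are no part of the job. Leave any brown or pink look-alike of the blue_tray alone.

How it is judged:
By the outcome, as a careful person would: the job done as asked, in the order asked, and still so for the second after the job is handed in, with the robot touching nothing.
It also fails if it takes over 40 s, if anything falls off the work surface, if the arm or the gripper's body presses on something with over 40 N, if the wrist force passes 120 N, or if a joint passes its speed limit or range.

## Working session

There is one attempt and no reset: what is moved stays moved. The work goes in short steps, Python scripts to look and compute and a tool call to move; the robot and the scene stay as the last step left them, time stands still between calls to the robot, and variables do not carry over. Pictures are saved under pics/ and viewed, and the job is handed in when it is done.

Besides the shell and the picture viewer there is one more tool, called after "Emit:" as name(argument=value, ...) on one line, values as JSON. apply_moves: Moves the arm, as the interface text tells. Its arguments: {"type":"object","properties":{"commands":{"type":"array"},"force":{"type":"number"}},"required":["commands"]}

```bash
mkdir -p pics; ls
python3 - <<'E'
from workcell import bot
import cv2,numpy as np
print(bot.observe())
for n in("side","top"):
    g=bot.grab_frame(n); cv2.imwrite(f"pics/{n}0.png",g["frame"]); np.savez(f"{n}0.npz",**g)
    print({k:v for k,v in g.items() if k!="frame"})
E
```

```text
pics
{'clock': 0.0, 'qpos': array([ 1.04179255,  0.522012  , -0.03635923,  1.59999878,  0.02119087,
        1.02111014, -0.11280481]), 'qd': array([-1.30471258e-03, -4.93326747e-04, -1.35438913e-03, -7.29938011e-05,
        1.28465496e-04,  1.28377881e-03, -2.15421617e-04]), 'joint_efforts': array([-6.61135273e-04, -9.27109623e+01,  1.97978385e+00, -3.69937062e+01,
        1.78066618e-02,  7.94819643e-03, -4.58139971e-05]), 'position': array([ 0.27663247, -0.56006677,  0.23072994]), 'tool_rot': array([-3.14045036e+00,  5.85187772e-05,  4.58811684e-01]), 'force': array([ 0.20983608,  0.4698373 , -0.42637281]), 'moment': array([-0.04395151, -0.05399136,  0.0259131 ]), 'grip_width': 0.08535425447444078}
{'fx': 480.6690577214706, 'fy': 480.6690577214706, 'cx': 253.55971532677208, 'cy': 191.41132229447857, 'pose': array([[-0.99562616,  0.0376818 , -0.08549057,  0.31546011],
       [-0.09205403, -0.55195001,  0.82878057,  1.15840278],
       [-0.01595658,  0.83302537,  0.55300463,  0.86633197],
       [ 0.        ,  0.        ,  0.        ,  1.        ]])}
{'fx': 400.02763526717547, 'fy': 400.02763526717547, 'cx': 258.6431894449621, 'cy': 194.56485288423661, 'pose': array([[ 0.02629594,  0.99571246, -0.08868608,  0.35326518],
       [-0.99962177,  0.026906  ,  0.00569023, -0.00253205],
       [ 0.00805202,  0.08850291,  0.99604337,  1.2092427 ],
       [ 0.        ,  0.        ,  0.        ,  1.        ]])}
```

View pics/side0.png

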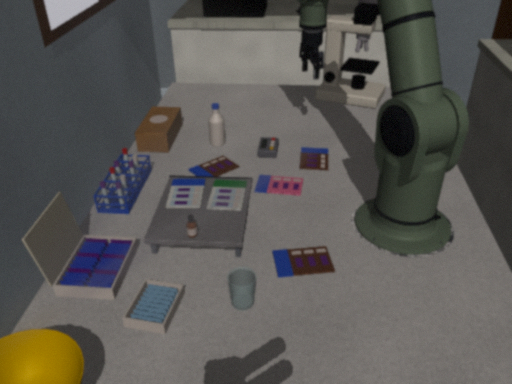

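View pics/top0.png

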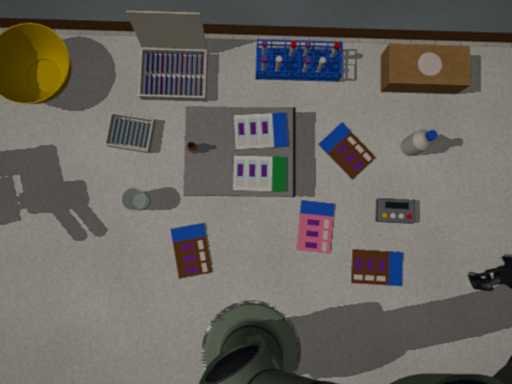

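The side view shows the blue tray around (185,193) and the green one around (230,193). The amber bottle is at (191,229). In the top view the blue tray is at about (260,130) with its strip at (280,130). The green tray is at (260,174), and the black end is at column ~294. Next I'll measure.

```bash
cat > h.py <<'E'
import numpy as np,cv2
def ray(g,uv):
    uv=np.atleast_2d(uv).astype(float)
    d=np.c_[(uv[:,0]-g["cx"])/g["fx"],-(uv[:,1]-g["cy"])/g["fy"],-np.ones(len(uv))]
    P=g["pose"]; return P[:3,3],d@P[:3,:3].T
def onz(g,uv,z):
    o,d=ray(g,uv); t=(z-o[2])/d[:,2]; return o+d*t[:,None]
def proj(g,p):
    P=g["pose"]; c=(np.atleast_2d(p)-P[:3,3])@P[:3,:3]
    return np.c_[g["cx"]+g["fx"]*c[:,0]/-c[:,2], g["cy"]-g["fy"]*c[:,1]/-c[:,2]]
def tri(g1,u1,g2,u2):
    o1,d1=ray(g1,u1);o2,d2=ray(g2,u2);d1=d1[0];d2=d2[0]
    s=np.linalg.lstsq(np.c_[d1,-d2],o2-o1,rcond=None)[0]
    a=o1+s[0]*d1;b=o2+s[1]*d2
    return (a+b)/2,np.linalg.norm(a-b)
def quad(m):
    cs,_=cv2.findContours(m.astype(np.uint8),cv2.RETR_EXTERNAL,cv2.CHAIN_APPROX_NONE)
    c=max(cs,key=cv2.contourArea); return c
E
python3 - <<'E'
import cv2
for n,(a,b,c,d) in {"top":(95,205,175,310),"side":(165,260,140,260)}.items():
    im=cv2.imread(f"pics/{n}0.png")[a:b,c:d]
    cv2.imwrite(f"pics/{n}0c.png",cv2.resize(im,None,fx=5.8,fy=5.8,interpolation=cv2.INTER_NEAREST))
E
```

```text
(no output)
```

View pics/top0c.png

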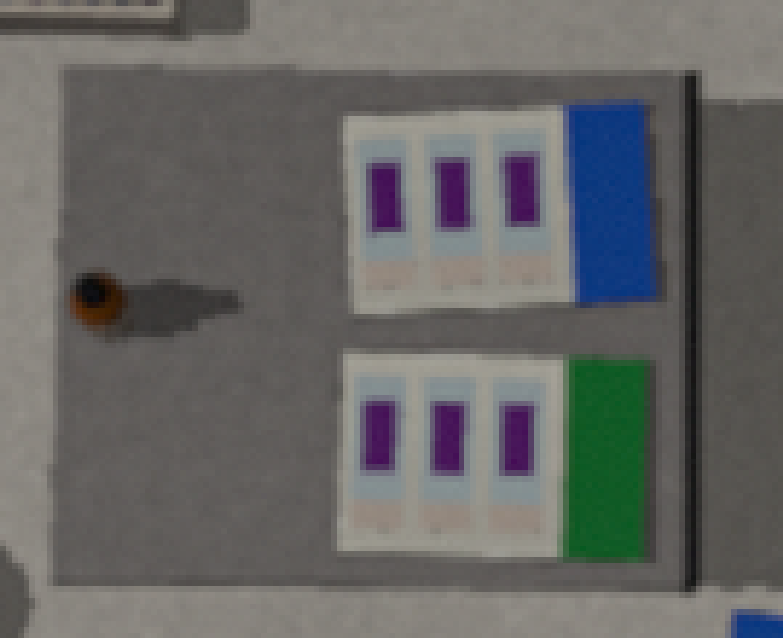

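View pics/side0c.png

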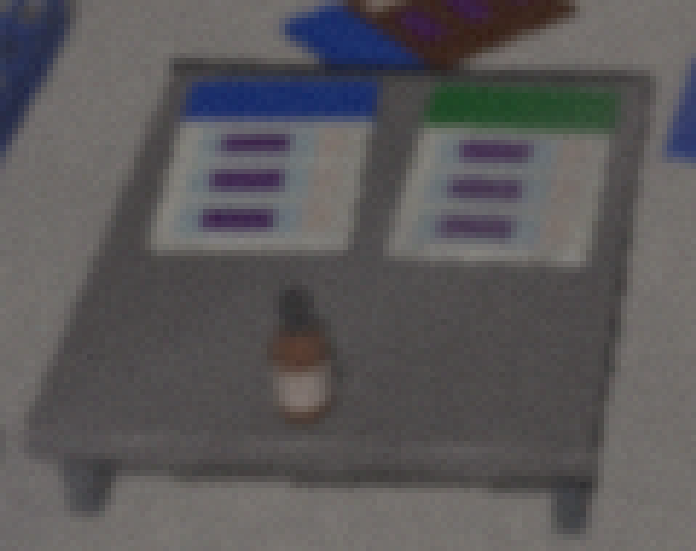

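```bash
cat >> h.py <<'E'
def crop(f,r0,r1,c0,c1,k=6):
    im=cv2.resize(f[r0:r1,c0:c1],None,fx=k,fy=k,interpolation=cv2.INTER_CUBIC)
    return cv2.GaussianBlur(im,(0,0),k/3)
def corners(m,r0,c0,k=6):
    """quad corners of largest blob, by line fits to its sides; full-image px"""
    m=cv2.morphologyEx(m.astype(np.uint8),cv2.MORPH_CLOSE,np.ones((9*k//2,)*2))
    m=cv2.morphologyEx(m,cv2.MORPH_OPEN,np.ones((k,k)))
    c=quad(m)[:,0,:].astype(float)
    h=cv2.convexHull(c.astype(np.int32))
    for e in np.arange(.01,.2,.005):
        q=cv2.approxPolyDP(h,e*cv2.arcLength(h,True),True)[:,0,:].astype(float)
        if len(q)<=4:break
    L=[]
    for i in range(4):
        a,b=q[i],q[(i+1)%4];d=(b-a);n=np.linalg.norm(d);d/=n
        t=(c-a)@d; s=(c-a)@np.array([-d[1],d[0]])
        p=c[(t>.15*n)&(t<.85*n)&(abs(s)<.06*n)]
        vx,vy,x,y=cv2.fitLine(p.astype(np.float32),cv2.DIST_HUBER,0,.01,.01).ravel();L.append(np.cross([x,y,1],[x+vx,y+vy,1]))
    P=[]
    for i in range(4):
        x=np.cross(L[i-1],L[i]);P.append(x[:2]/x[2])
    return (np.array(P)+.5)/k-.5+[c0,r0]
def masks(im):
    hsv=cv2.cvtColor(im,cv2.COLOR_BGR2HSV);H,S,V=cv2.split(hsv)
    blue=(H>100)&(H<128)&(S>150)
    green=(H>45)&(H<85)&(S>120)
    return H,S,V,blue,green
E
python3 - <<'E'
from h import *
B={"top":(100,200,180,300),"side":(170,240,150,256)}
G={}
for n in B:
    g=dict(np.load(f"{n}0.npz"));G[n]=g
    r0,r1,c0,c1=B[n]
    im=crop(g["frame"],*B[n]);H,S,V,bl,gr=masks(im)
    print(n,"median V board",np.median(V), "white~",np.percentile(V,95))
    thr=(np.median(V)+np.percentile(V,95))/2
    for nm,col in(("blue",bl),("green",gr)):
        m=np.zeros_like(bl)
        # restrict to side of image near colour
        cc=cv2.boundingRect(quad(col));x,y,w,h=cc;e=12
        if n=="top": m[max(0,y-e):y+h+e,:]=1
        else: m[:, max(0,x-40 if nm=="blue" else x-50):x+w+3]=1
        tray=m&(col|((V>thr)&~bl&~gr)|((H>120)&(S>100)))
        for what,mm in(("strip",col),("tray",tray)):
            try:q=corners(mm,r0,c0)
            except Exception as ex: print(ex);continue
            w=onz(g,q,0.076)
            print(n,nm,what,q.round(1).tolist(),"\n ",(w[:,:2]*1000).round(1).tolist(),"sides",[round(float(np.linalg.norm(w[i]-w[(i+1)%4])*1000),1) for i in range(4)])
            cv2.polylines(im,[np.round((q-[c0,r0]+.5)*6-.5).astype(int)],1,(0,255,255) if what=="tray" else (0,0,255),1)
    cv2.imwrite(f"pics/{n}0q.png",im)
E
```

```text
top median V board 96.0 white~ 150.0
top blue strip [[285.4, 112.6], [287.6, 145.9], [274.6, 146.7], [272.6, 113.0]] 
  [[694.7, -80.2], [596.9, -88.5], [593.4, -51.4], [692.3, -43.1]] sides [98.2, 37.2, 99.2, 37.2]
top blue tray [[285.4, 112.3], [287.6, 146.0], [235.4, 148.4], [233.7, 115.1]] 
  [[695.5, -80.1], [596.8, -88.5], [585.3, 61.3], [683.1, 69.4]] sides [99.1, 150.2, 98.1, 150.0]
top green strip [[273.2, 156.6], [286.1, 157.3], [285.2, 191.0], [272.4, 190.8]] 
  [[564.7, -47.9], [563.7, -84.9], [466.5, -84.4], [465.9, -47.8]] sides [37.0, 97.2, 36.6, 98.8]
top green tray [[234.0, 154.9], [286.1, 157.1], [285.2, 191.3], [232.5, 189.5]] 
  [[566.3, 64.7], [564.1, -84.9], [465.5, -84.4], [466.7, 65.8]] sides [149.6, 98.7, 150.2, 99.6]
side median V board 83.0 white~ 120.0
side blue strip [[213.7, 169.6], [202.2, 184.2], [100.7, 184.2], [323.8, 169.6]] 
  [[576.5, -143.1], [597.8, -54.7], [909.8, -33.7], [226.3, -166.1]] sides [90.9, 312.7, 696.2, 350.9]
side blue tray [[205.7, 169.6], [199.7, 208.0], [168.1, 207.8], [165.2, 169.6]] 
  [[602.3, -141.4], [582.3, 68.9], [672.2, 74.6], [732.3, -132.9]] sides [211.3, 90.0, 216.0, 130.3]
OpenCV(4.12.0) /io/opencv/modules/imgproc/src/linefit.cpp:50: error: (-215:Assertion failed) count > 0 in function 'fitLine2D_wods'

side green tray [[214.9, 180.1], [236.4, 181.6], [236.4, 210.1], [205.4, 209.4]] 
  [[562.6, -80.7], [495.2, -76.5], [477.0, 71.9], [565.0, 74.6]] sides [67.5, 149.5, 88.0, 155.3]
```

Run:
```python
from h import *
g=dict(np.load("top0.npz"));s=dict(np.load("side0.npz"))
# side corners
B=(177,240,160,210);im=crop(s["frame"],*B);H,S,V,bl,gr=masks(im)
m=(bl)|((V>100))|((H>120)&(S>90))
q=corners(m,B[0],B[2]);print("side",q.round(1).tolist())
cv2.polylines(im,[np.round((q-[160,177]+.5)*6-.5).astype(int)],1,(0,255,255),1);cv2.imwrite("pics/s1.png",im)
T=np.array([[285.4,112.3],[287.6,146.0],[235.4,148.4],[233.7,115.1]])
for t in T:
    p=proj(s,onz(g,t,.076))[0]; k=np.argmin(np.linalg.norm(q-p,axis=1))
    P,e=tri(g,t,s,q[k]);print("tri",(P*1000).round(1),"gap mm",round(e*1000,1),"pred px",p.round(1),"meas",q[k].round(1))
# black band in top
B=(96,206,286,302);im=crop(g["frame"],*B);gray=cv2.cvtColor(im,cv2.COLOR_BGR2GRAY)
pts=[]
for r in range(120,480):
    row=gray[r].astype(float); c=np.argmin(row)
    # outer edge: darkest and half-level crossing to the right
    lo=row[c];hi=row[c:c+30].max();k=c+np.argmax(row[c:]>(lo+hi)/2)
    hi2=row[max(0,c-30):c].max(); j=c-np.argmax(row[:c+1][::-1]>(lo+hi2)/2)
    pts.append([c,j,k,r])
pts=np.array(pts)
for i,nm in((1,"inner"),(0,"dark"),(2,"outer")):
    f=np.polyfit(pts[:,3],pts[:,i],1); 
    f=np.polyfit(*(lambda ok:(pts[ok,3],pts[ok,i]))(abs(np.polyval(f,pts[:,3])-pts[:,i])<6),1)
    rr=np.array([110,190.]);cc=(np.polyval(f,(rr-96+.5)*6-.5)+.5)/6-.5+286
    for z in(.07,):
        w=onz(g,np.c_[cc,rr],z);d=w[0]-w[1];print(nm,cc.round(2),(w*1000).round(1).tolist(),"yaw",np.degrees(np.arctan2(d[1],d[0])).round(2))
```

```text
side [[205.0, 174.8], [199.6, 207.9], [164.8, 207.9], [172.4, 180.1]]
tri [697.1 -80.6  70.4] gap mm 0.3 pred px [172.7 178.7] meas [172.4 180.1]
tri [593.7 -87.5  89.7] gap mm 0.1 pred px [204.5 178.4] meas [205.  174.8]
tri [585.4  61.4  70.9] gap mm 2.1 pred px [199.1 206.4] meas [199.6 207.9]
tri [683.9  69.4  71.6] gap mm 0.7 pred px [164.9 206.6] meas [164.8 207.9]
inner [292.42 292.38] [[704.8, -101.0, 70.0], [470.4, -105.3, 70.0]] yaw 1.05
dark [293.82 293.75] [[705.0, -105.1, 70.0], [470.5, -109.2, 70.0]] yaw 1.01
outer [295.23 295.25] [[705.1, -109.2, 70.0], [470.7, -113.5, 70.0]] yaw 1.05
```

View pics/s1.png

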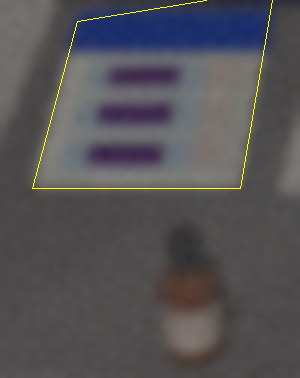

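View pics/top0q.png

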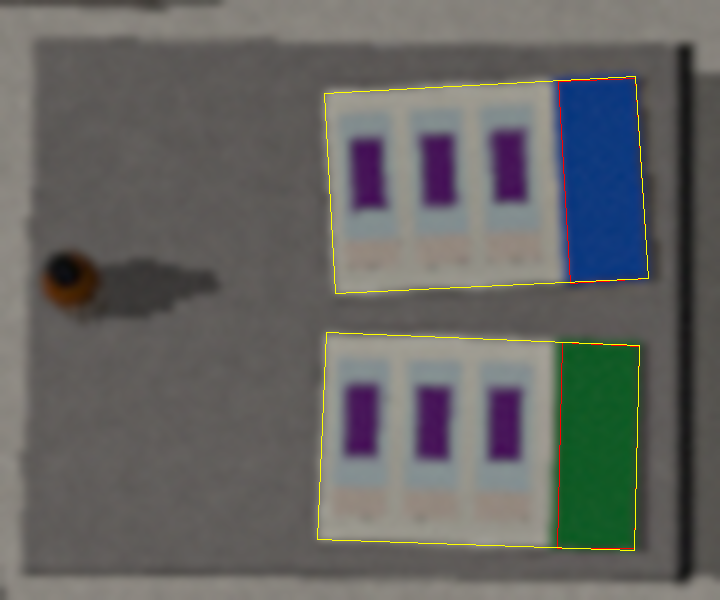

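The trays measure 150 × 98.5 mm at z≈0.076, and triangulated heights are 70–72 mm. I left out one corner where the mask merged with the brown tray's strip. The black end sits at y≈-110 mm with the ledge yawed +1.0°, and the band is 8.3 mm wide as it should be. The blue tray is yawed +4.65° and its back-middle is at (634, 65) mm. My plan is to set the fingers about 40 mm apart and square to the ledge, then push the back edge. The far finger touches first, which turns the tray square.

Emit:
apply_moves(commands=[{"travel": [0.619,-0.441,0.03],"twist": [0,0,-64.8],"claw": 0.04},{"travel": [0.619,-0.441,0.03],"twist": [0,0,-64.8],"claw": 0.04},{"travel": [0.619,-0.441,0.03],"twist": [0,0,-64.8],"claw": 0.04},{"travel": [0.619,-0.441,0.03],"twist": [0,0,-64.8],"claw": 0.04},{"travel": [0.619,-0.441,0.03],"twist": [0,0,-64.8],"claw": 0.04},{"travel": [0.619,-0.441,0.03],"twist": [0,0,-64.8],"claw": 0.04},{"travel": [0.619,-0.441,0.03],"twist": [0,0,-64.8],"claw": 0.04},{"travel": [0.619,-0.441,0.03],"twist": [0,0,-64.8],"claw": 0.04},{"travel": [0.619,-0.441,0.03],"twist": [0,0,-64.8],"claw": 0.04},{"travel": [0.619,-0.441,0.03],"twist": [0,0,-64.8],"claw": 0.04}])

```text
clock: 1.1
position: [0.5137, -0.1185, 0.2114]
tool_rot: [-3.141, 0.0, 1.589]
force: [0.5, -1.6, -0.5]
grip_width: 0.0399
```

Emit:
apply_moves(commands=[{"travel": [0.221,0.126,0.011],"twist": [0,0,0],"claw": 0.04},{"travel": [0.221,0.126,0.011],"twist": [0,0,0],"claw": 0.04},{"travel": [0.221,0.126,0.011],"twist": [0,0,0],"claw": 0.04},{"travel": [0.221,0.126,0.011],"twist": [0,0,0],"claw": 0.04},{"travel": [0.221,0.126,0.011],"twist": [0,0,0],"claw": 0.04},{"travel": [0.221,0.126,0.011],"twist": [0,0,0],"claw": 0.04},{"travel": [0.221,0.126,0.011],"twist": [0,0,0],"claw": 0.04},{"travel": [0.221,0.126,0.011],"twist": [0,0,0],"claw": 0.04},{"travel": [0.221,0.126,0.011],"twist": [0,0,0],"claw": 0.04}])

```text
clock: 2.0
position: [0.6348, 0.1014, 0.2007]
tool_rot: [-3.141, 0.001, 1.588]
force: [-0.9, 0.0, -0.3]
grip_width: 0.0401
```

Emit:
apply_moves(commands=[{"travel": [0,0,0.045],"twist": [0,0,0],"claw": 0.04},{"travel": [0,0,0.085],"twist": [0,0,0],"claw": 0.04},{"travel": [0,0,0.105],"twist": [0,0,0],"claw": 0.04},{"travel": [0,0,0.12],"twist": [0,0,0],"claw": 0.04},{"travel": [0,0,0.12],"twist": [0,0,0],"claw": 0.04},{"travel": [0,0,0.12],"twist": [0,0,0],"claw": 0.04}])

```text
clock: 2.6
position: [0.6355, 0.1028, 0.0816]
tool_rot: [3.141, -0.0, 1.589]
force: [1.2, 0.4, 0.1]
grip_width: 0.0401
```

Run:
```python
from workcell import bot
import cv2,numpy as np
o=bot.observe();print(o["position"],o["force"])
for n,(a,b,c,d) in {"top":(95,205,175,310),"side":(165,260,140,260)}.items():
    g=bot.grab_frame(n); np.savez(f"{n}1.npz",**g)
    cv2.imwrite(f"pics/{n}1c.png",cv2.resize(g["frame"][a:b,c:d],None,fx=5,fy=5,interpolation=cv2.INTER_CUBIC))
```

```text
[0.63551165 0.1028309  0.08158655] [1.18685042 0.42433993 0.0705375 ]
```

View pics/side1c.png

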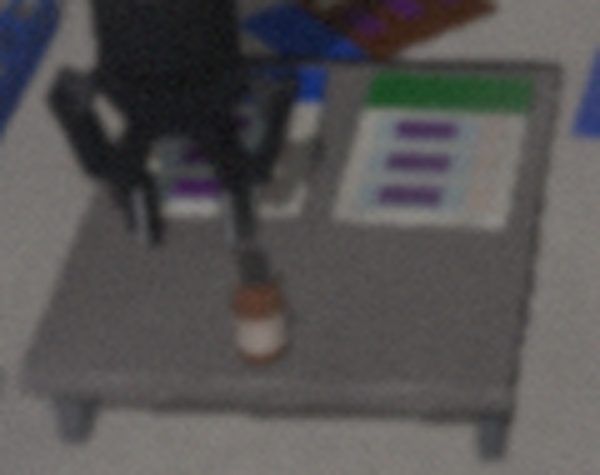

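View pics/top1c.png

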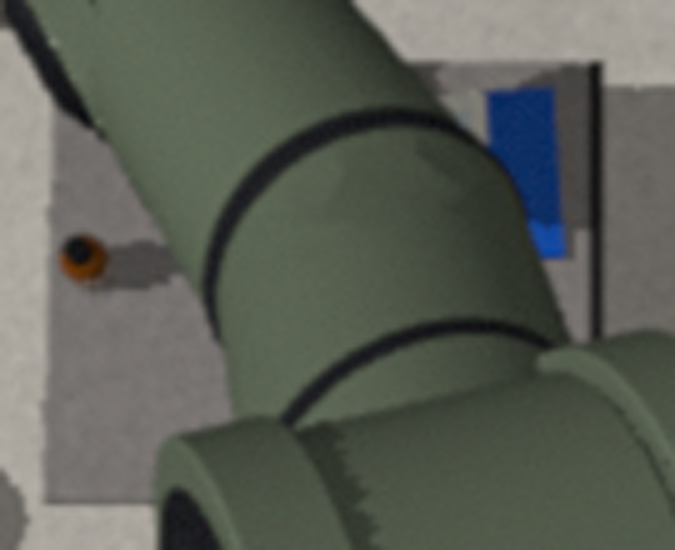

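The side view shows both tips on bare board behind the tray, at crop px (150,240) and (240,240). The green tray is clear of them. The top view still shows the blue strip despite the arm. Now I'll lower gently and watch the force.

Emit:
apply_moves(commands=[{"travel": [0,0,0.004],"twist": [0,0,0],"claw": 0.04},{"travel": [0,0,0.007],"twist": [0,0,0],"claw": 0.04},{"travel": [0,0,0.008],"twist": [0,0,0],"claw": 0.04},{"travel": [0,0,0.008],"twist": [0,0,0],"claw": 0.04}])

```text
clock: 3.1
position: [0.6349, 0.1031, 0.0724]
tool_rot: [-3.141, 0.0, 1.59]
force: [0.7, 0.3, -0.0]
grip_width: 0.0401
```

Emit:
apply_moves(commands=[{"travel": [0,0,0.001],"twist": [0,0,0],"claw": 0.04},{"travel": [0,0,0.002],"twist": [0,0,0],"claw": 0.04},{"travel": [0,0,0.002],"twist": [0,0,0],"claw": 0.04}])

```text
clock: 3.4
position: [0.635, 0.1031, 0.0705]
tool_rot: [-3.141, 0.0, 1.59]
force: [-0.6, -0.2, -0.4]
grip_width: 0.0402
```

No contact at 0.0705. How far the half-open pads stand back is uncertain, so I'll feel for the board in 1 mm steps.

Emit:
apply_moves(commands=[{"travel": [0,0,0.001],"twist": [0,0,0],"claw": 0.04},{"travel": [0,0,0.001],"twist": [0,0,0],"claw": 0.04}])

```text
clock: 3.6
position: [0.635, 0.1031, 0.0695]
tool_rot: [-3.141, 0.0, 1.59]
force: [0.8, 0.1, 0.3]
grip_width: 0.04
```

Emit:
apply_moves(commands=[{"travel": [0,0,0.001],"twist": [0,0,0],"claw": 0.04},{"travel": [0,0,0.001],"twist": [0,0,0],"claw": 0.04}])

```text
clock: 3.8
position: [0.6351, 0.1031, 0.0686]
tool_rot: [3.141, -0.0, 1.59]
force: [1.3, -0.3, 0.8]
grip_width: 0.0401
```

Emit:
apply_moves(commands=[{"travel": [0,0,0.001],"twist": [0,0,0],"claw": 0.04},{"travel": [0,0,0.001],"twist": [0,0,0],"claw": 0.04}])

```text
clock: 4.0
position: [0.6352, 0.1031, 0.0686]
tool_rot: [3.141, 0.0, 1.59]
force: [-6.1, -1.7, 17.1]
grip_width: 0.0402
```

Emit:
apply_moves(commands=[{"travel": [0,0,0.001],"twist": [0,0,0],"claw": 0.04},{"travel": [0,0,0.001],"twist": [0,0,0],"claw": 0.04}])

```text
clock: 4.2
position: [0.6352, 0.1031, 0.0684]
tool_rot: [3.141, 0.0, 1.589]
force: [-12.2, -3.3, 32.3]
grip_width: 0.0399
```

The board contact is at TCP z = 0.0686, so the tips stand 1.5 mm behind the TCP and the board top is at 70 mm as stated. I'll raise 4 mm, putting the tips about 2 mm above the board and still against the 6 mm tray edge, and start pushing.

Emit:
apply_moves(commands=[{"travel": [0,0,-0.004],"twist": [0,0,0],"claw": 0.04},{"travel": [0,0,-0.004],"twist": [0,0,0],"claw": 0.04},{"travel": [-0.01,0,-0.004],"twist": [0,0,0],"claw": 0.04},{"travel": [-0.018,0,-0.004],"twist": [0,0,0],"claw": 0.04},{"travel": [-0.022,0,-0.004],"twist": [0,0,0],"claw": 0.04},{"travel": [-0.025,0,-0.004],"twist": [0,0,0],"claw": 0.04},{"travel": [-0.028,0,-0.004],"twist": [0,0,0],"claw": 0.04},{"travel": [-0.031,0,-0.004],"twist": [0,0,0],"claw": 0.04},{"travel": [-0.034,0,-0.004],"twist": [0,0,0],"claw": 0.04},{"travel": [-0.037,0,-0.004],"twist": [0,0,0],"claw": 0.04}])

```text
clock: 5.2
position: [0.6357, 0.066, 0.0706]
tool_rot: [3.142, -0.0, 1.59]
force: [-0.4, 0.9, -0.9]
grip_width: 0.0401
```

Run:
```python
from workcell import bot
import cv2,numpy as np
o=bot.observe();print(o["position"],o["force"])
for n,(a,b,c,d) in {"top":(95,205,175,310),"side":(165,260,140,260)}.items():
    g=bot.grab_frame(n); np.savez(f"{n}2.npz",**g)
    cv2.imwrite(f"pics/{n}2c.png",cv2.resize(g["frame"][a:b,c:d],None,fx=5,fy=5,interpolation=cv2.INTER_CUBIC))
```

```text
[0.63572413 0.06601364 0.0705834 ] [-0.40106311  0.85052348 -0.86046658]
```

View pics/side2c.png

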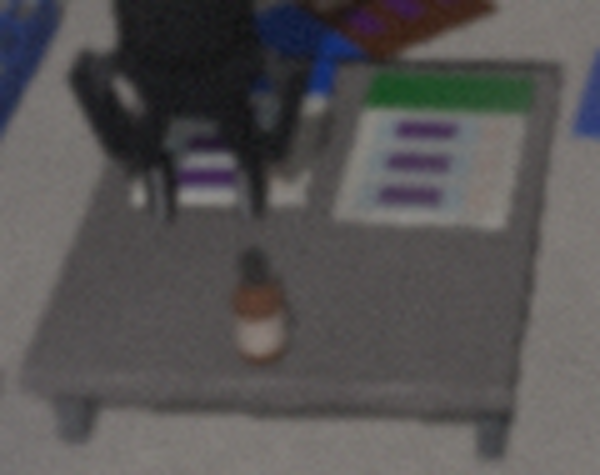

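View pics/top2c.png

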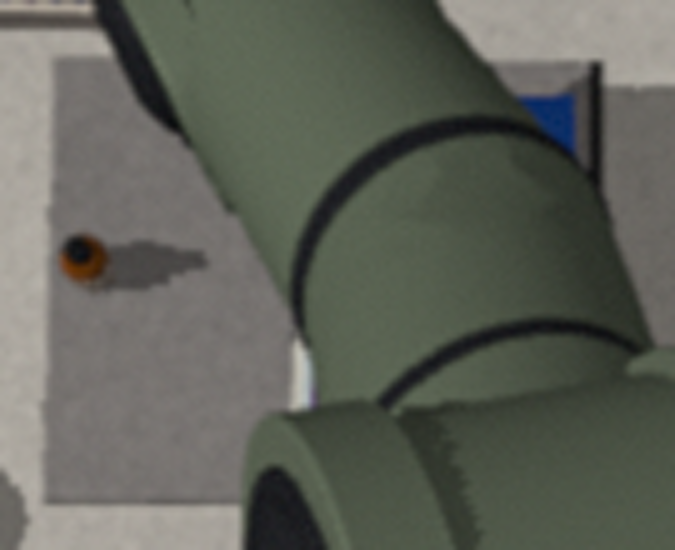

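The tray has moved and its leading edge is now nearly parallel to the black band (crop px col ~578 against ~597). The tips are flush against the white rear edge. I'll keep pushing and stop a little short, then back off and measure.

Emit:
apply_moves(commands=[{"travel": [-0.005,0,0],"twist": [0,0,0],"claw": 0.04},{"travel": [-0.01,0,0],"twist": [0,0,0],"claw": 0.04},{"travel": [-0.015,0,0],"twist": [0,0,0],"claw": 0.04},{"travel": [-0.02,0,0],"twist": [0,0,0],"claw": 0.04},{"travel": [-0.025,0,0],"twist": [0,0,0],"claw": 0.04},{"travel": [-0.03,0,0],"twist": [0,0,0],"claw": 0.04},{"travel": [-0.035,0,0],"twist": [0,0,0],"claw": 0.04},{"travel": [-0.04,0,0],"twist": [0,0,0],"claw": 0.04},{"travel": [-0.044,0,0],"twist": [0,0,0],"claw": 0.04},{"travel": [-0.047,0,0],"twist": [0,0,0],"claw": 0.04}])

```text
clock: 6.3
position: [0.6366, 0.0187, 0.0706]
tool_rot: [-3.142, 0.0, 1.589]
force: [0.1, 1.0, 0.7]
grip_width: 0.0399
```

Run:
```python
from workcell import bot
import cv2,numpy as np
o=bot.observe();print(o["position"],o["force"])
for n,(a,b,c,d) in {"top":(95,205,175,330),"side":(155,250,140,260)}.items():
    g=bot.grab_frame(n); np.savez(f"{n}3.npz",**g)
    cv2.imwrite(f"pics/{n}3c.png",cv2.resize(g["frame"][a:b,c:d],None,fx=5,fy=5,interpolation=cv2.INTER_CUBIC))
```

```text
[0.63661722 0.01865982 0.07057354] [0.09056379 1.03040898 0.65042389]
```

View pics/side3c.png

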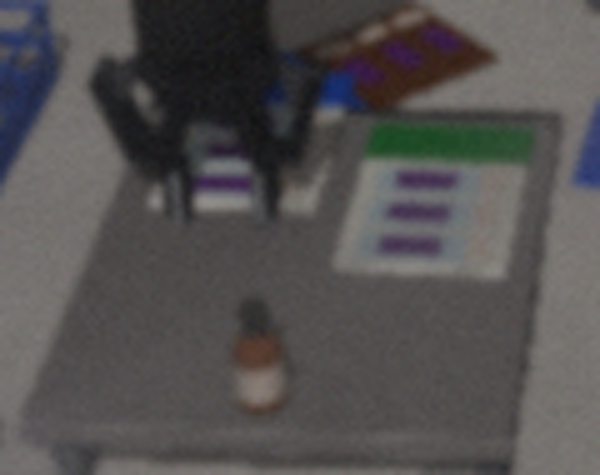

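View pics/top3c.png

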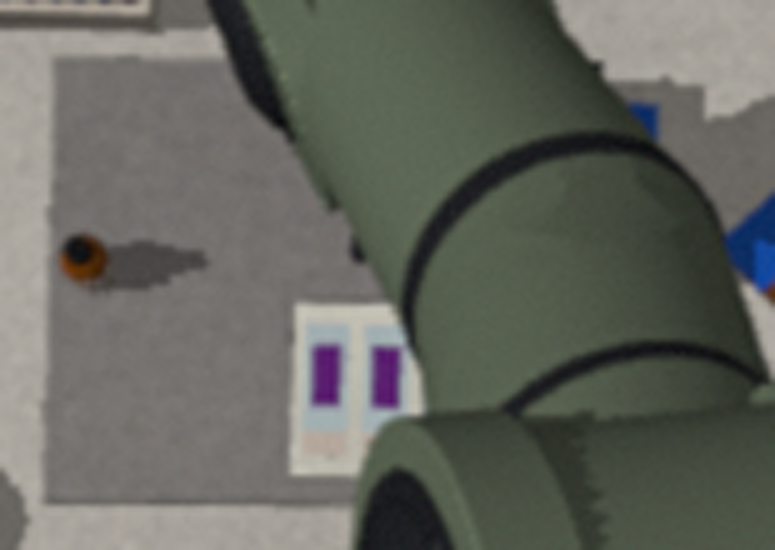

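Run:
```python
from h import *
g=dict(np.load("top3.npz"))
B=(112,124,296,314);im=crop(g["frame"],*B);H,S,V,bl,gr=masks(im)
xs=[];
for r in range(20,60,2):
    k=np.where(bl[r])[0]
    if len(k): xs.append(((k.max()+1)/6-.5+296,(r+.5)/6-.5+112))
xs=np.array(xs);print(xs[::5].round(2).tolist())
w=onz(g,xs,.0755)*1000;e=-109.2-(705-w[:,0])*.0182
print(w[::5].round(1).tolist(),"overhang",(e-w[:,1]).mean().round(1))
```

```text
[[303.67, 115.92], [305.5, 117.58], [305.5, 119.25], [305.17, 120.92]]
[[686.5, -133.5, 75.5], [681.8, -138.9, 75.5], [676.8, -138.9, 75.5], [671.9, -138.0, 75.5]] overhang 28.7
```

The overhang is about 29–32 mm (vision 29, kinematics 32). I'll push 8 mm more, back off, lift and swing clear to measure properly.

Emit:
apply_moves(commands=[{"travel": [-0.003,0,0],"twist": [0,0,0],"claw": 0.04},{"travel": [-0.006,0,0],"twist": [0,0,0],"claw": 0.04},{"travel": [-0.008,0,0],"twist": [0,0,0],"claw": 0.04},{"travel": [-0.008,0,0],"twist": [0,0,0],"claw": 0.04},{"travel": [0.002,0,0],"twist": [0,0,0],"claw": 0.04},{"travel": [0.02,0,0],"twist": [0,0,0],"claw": 0.04},{"travel": [0.022,0,-0.04],"twist": [0,0,0],"claw": 0.04},{"travel": [0.022,0,-0.09],"twist": [0,0,0],"claw": 0.04},{"travel": [0.022,0,-0.14],"twist": [0,0,0],"claw": 0.04},{"travel": [0.022,0,-0.14],"twist": [0,0,0],"claw": 0.04}])

```text
clock: 7.4
position: [0.6387, 0.0439, 0.2174]
tool_rot: [3.132, -0.001, 1.591]
force: [0.2, 0.3, -1.0]
grip_width: 0.0398
```

Emit:
apply_moves(commands=[{"travel": [0.3,-0.1,0],"twist": [0,0,0],"claw": 0.04},{"travel": [0.3,-0.1,0],"twist": [0,0,0],"claw": 0.04},{"travel": [0.3,-0.1,0],"twist": [0,0,0],"claw": 0.04},{"travel": [0.3,-0.1,0],"twist": [0,0,0],"claw": 0.04},{"travel": [0.3,-0.1,0],"twist": [0,0,0],"claw": 0.04},{"travel": [0.3,-0.1,0],"twist": [0,0,0],"claw": 0.04},{"travel": [0.3,-0.1,0],"twist": [0,0,0],"claw": 0.04},{"travel": [0.3,-0.1,0],"twist": [0,0,0],"claw": 0.04}])

```text
clock: 8.2
position: [0.5278, 0.3437, 0.2106]
tool_rot: [-3.141, -0.002, 1.596]
force: [0.4, -0.6, 0.3]
grip_width: 0.0403
```

Run:
```python
from workcell import bot
import cv2,numpy as np
o=bot.observe();print(o["position"],o["force"])
for n,(a,b,c,d) in {"top":(95,205,175,330),"side":(155,250,140,260)}.items():
    g=bot.grab_frame(n); np.savez(f"{n}4.npz",**g)
    cv2.imwrite(f"pics/{n}4c.png",cv2.resize(g["frame"][a:b,c:d],None,fx=5,fy=5,interpolation=cv2.INTER_CUBIC))
```

```text
[0.5278168  0.34373639 0.21059434] [ 0.42496182 -0.58070354  0.29888045]
```

View pics/side4c.png

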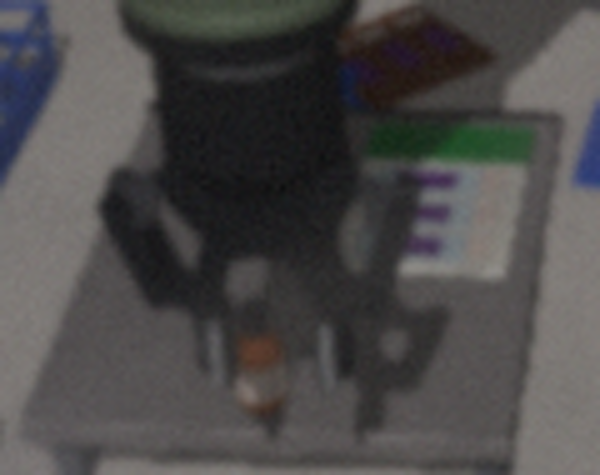

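View pics/top4c.png

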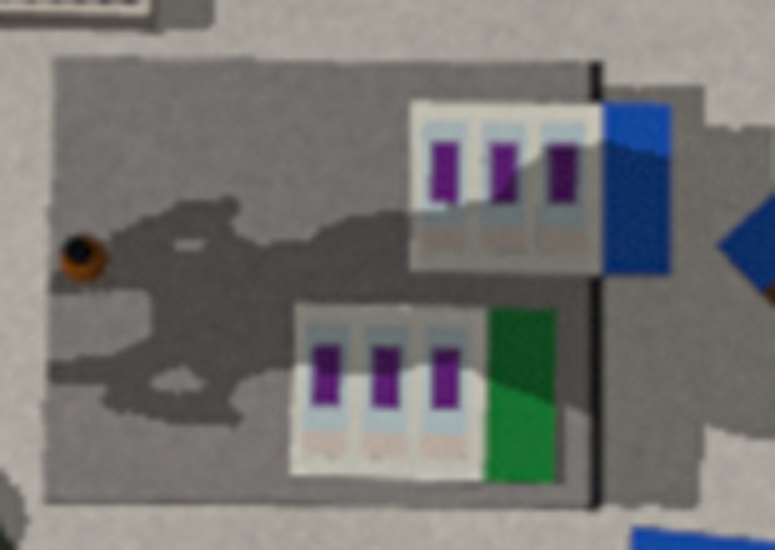

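The tray is square to the ledge, and the blue/white line (crop col ~603) sits at the black end (col ~601). Now the numbers.

Run:
```python
from h import *
g=dict(np.load("top4.npz"));g0=dict(np.load("top0.npz"))
B=(108,156,250,315);im=crop(g["frame"],*B).astype(float);k=6
sat=im[:,:,0]-im[:,:,2]   # blue minus red
def edge(sig,rows,lo,hi,sign):
    out=[]
    for r in rows:
        rr=int((r-B[0]+.5)*k-.5);a=int((lo-B[2])*k);b=int((hi-B[2])*k)
        s=sig[rr-3:rr+4,a:b].mean(0);d=np.gradient(cv2.GaussianBlur(s[None],(0,0),4)[0])*sign
        out.append([((a+d.argmax())+.5)/k-.5+B[2],r])
    return np.array(out)
rows=np.arange(119,147,2)
gray=im.mean(2)
res={}
for nm,sig,lo,hi,sg in(("front",sat,303,314,-1),("line",sat,290,301,1),("back",gray,252,263,1)):
    e=edge(sig,rows,lo,hi,sg);w=onz(g,e,.076)*1000
    ok=abs(e[:,0]-np.median(e[:,0]))<1.5;f=np.polyfit(w[ok,0],w[ok,1],1)
    res[nm]=np.polyval(f,640);print(nm,ok.sum(),"y at x=640",res[nm].round(1),"yaw",np.degrees(np.arctan(f[0])).round(2))
print("len",res["back"]-res["front"],"strip",res["line"]-res["front"])
end=-109.2-65*.0182
print("end",end,"overhang front",end-res["front"],"white past end by",end-res["line"],"from back:",end-(res["back"]-150))
# green tray compare: shift between frames
a=cv2.cvtColor(g0["frame"],cv2.COLOR_BGR2HSV);b=cv2.cvtColor(g["frame"],cv2.COLOR_BGR2HSV)
for f in(a,b):
    m=((f[:,:,0]>45)&(f[:,:,0]<85)&(f[:,:,1]>120));m[:150]=0;m[200:]=0;m[:,:265]=0;m[:,300:]=0
    y,x=np.where(m);print("green centroid",x.mean().round(2),y.mean().round(2),len(x))
# black band in new frame, rows below tray
B2=(96,206,286,302)
im=crop(g["frame"],*B2).mean(2)
for r in(102,108,155,165,175,185):
    row=im[int((r-96+.5)*6)];c=row.argmin();d=np.gradient(row[c:c+25]);j=c+d.argmax()
    p=[(j+.5)/6-.5+286,r];print(r,round(p[0],2),(onz(g,p,.07)[0,:2]*1000).round(1))
```

```text
front 14 y at x=640 -148.2 yaw 0.37
line 14 y at x=640 -109.5 yaw 0.71
back 14 y at x=640 1.8 yaw 1.11
len 150.02644058121325 strip 38.70021517611772
end -110.38300000000001 overhang front 37.81736364413766 white past end by -0.8828515319800658 from back: 37.790923062924406
green centroid 278.97 173.57 444
green centroid 278.98 173.53 443
102 286.75 [728.3 -84. ]
108 294.92 [ 711.  -108.2]
155 294.92 [ 572.2 -110.7]
165 294.92 [ 543.  -111.2]
175 295.08 [ 514.  -112.2]
185 294.75 [ 485.  -111.8]
```

Run:
```python
from workcell import bot
print(bot.job_done())
```

```text
the job is handed in; nothing more can be done
None
```

I pushed the blue tray along the ledge with two fingertips 40 mm apart against its rear edge, until its blue strip juts out past the black-edged end. I then backed off, lifted clear and handed the job in at about 8.3 s.

**Final checks from the top view with the arm clear:**
- **Overhang:** the strip juts out about 38–39 mm by camera, or about 40 mm by the arm's own position. These differ by 1–2 mm, which is within the calibration.
- **Blue/white line:** it lies within about 1 mm of the ledge's end, with the white part on the ledge.
- **Squareness:** the tray's edges measured 0.4–1.1° of yaw against about 1.0° for the ledge, so it is square within about 0.7°. It started about 3.6° off.
- **Green tray:** it did not move (its strip's centre shifted less than 0.1 px).
- **Stain bottle:** it looks unmoved in the pictures.
- **Other things:** I did not measure the objects on the bench or the look-alike trays after the move. The arm did not go low near them.

**Contact with the ledge:** before pushing, I felt for the board with the fingertips, pressing on the fixed ledge with about 32 N. The pushing force read about 1 N.

**A check that failed:** one corner of the tray in the first side view gave a wrong height (90 mm) because its mask merged with the brown tray's strip. I left that corner out; the other three gave 70–72 mm, and the touch confirmed the board at 70 mm.

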